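# Fit the tube cover on the shaker

### The arm

A 6-joint arm with a two-finger parallel gripper is mounted at the origin on the work surface. World frame = base frame: x ahead of the robot, y to its left, z up, the work surface at z = 0. Lengths are in m, angles in degrees, forces in N, time in s.
With the tool pointing down it reaches from about 0.275 to 0.875 m from the base axis. Payload 12.5 kg.
Tool frame: the origin (TCP) lies midway between the tips of the shut fingers; the grasp point (between the pads) lies 19 mm behind it; z points along the fingers, y is the direction in which the jaws open and shut (so a half turn about z gives the same grasp; the last joint's range is limited). The gripper opens to 85 mm and grips with 20 to 120 N. Pads are 22 mm wide; open, the fingers measure 114 mm over their backs; the gripper's body (76 mm by 85 mm) begins 54 mm behind the grasp point. The pads swing forward as they close: fully open they stand 13 mm farther back than shut.
Start: joints at [-70.222, 20.094, 94.641, -0, 65.266, -4.847], TCP at [0.229, -0.5, 0.231] pointing down, gripper open.
Joint ranges: [-157.81, 157.81], [-45, 120.19], [0.68, 151.7], [-89.99, 269.99], [4.06, 180], [-164.3, 164.3]. Speed limits (degrees/s): [127.2, 127.2, 159.86, 180, 180, 180].

### API

Orientations are given as [roll, pitch, yaw] about the fixed x, y, z axes, in that order (R = Rz(yaw) Ry(pitch) Rx(roll)).
In Python, from cell import arm gives the robot as it stands. Calls block until the motion is done:
- arm.movep(position, orientation): joint-space move of the TCP to a pose.
- arm.move_l(position, rate=0.15, ori=None): straight line of the TCP; ori=None keeps the orientation; rate is the mean speed in m/s.
- arm.goto_joints(angles): joint-space move.
- arm.move_gripper(opening, grip_force=None): opening from 0.0 (shut) to 1.0 (fully open); grip_force is the grip in N (None keeps the last); returns when the fingers have stopped.
- arm.pause(seconds).
- arm.ik(position, orientation): joint angles nearest the present ones, or None.
- arm.observe(): the state.
- arm.grab_frame(name): name is "side" or "top"; returns a dict with "pixels" (480x640x3 uint8, red, green, blue), "range_z" (480x640 float32, m along the optical axis (not along the pixel's ray), 0 where there is no reading), "K" (3x3 intrinsics, pixels), "R" (3x3) and "t" (3): a world point X has camera coordinates R X + t. Camera axes: x right, y down, z forward; pixel columns grow to the right and rows downward; lengths in m; the calibration is good to about 2 mm. A picture is of the moment at which its call begins.
A pose or a line that the arm cannot do raises arm.MotionError and nothing moves.
- arm.finish_job(): hands the job in, once; it reports no verdict.
The state is a dict: "time": time; "joint_positions": joint angles; "joint_vel": joint speeds; "joint_efforts": joint torques, N m; "eef_pos": TCP position; "tcp_rot": TCP orientation; "wrist_force": force on the tool from outside, world axes, zero at the start; "moment": the same for the moment, N m; "gripper_width": opening from 0.0 (shut) to 1.0 (fully open).
Only numpy, scipy, OpenCV 4.12 (cv2) and the standard library are available. Lean on these libraries where they do the work, as an engineer would, in place of code of your own. Each camera call takes 0.05 s, during which the arm holds its last target.

### The job

Close the tube shaker before its run: take the metal cover plate with the two large holes by its black grip, lower it level over the shaker so that both tapered posts come up through its holes, and leave it fully home, flat on the two post shoulders. Do not tip or drop the plate, and leave the similar plate with four small holes where it lies.

Things in the scene. Friction and masses are not known exactly. Their poses are not given: they have to be found in the camera images.
- cover_plate: Loose bare metal plate flat on the bench, 76 (its x) x 140 (y) x 8 mm thick, 0.2-0.4 kg. Two round 28 mm through holes on its long middle line at y = -50 and +50 mm. Central solid black grip on top, 18 mm thick (x), 46 mm long (y), reaching 53 mm above the underside. Origin: centre of underside, z up. May go on either way round. It lies left or right of the shaker, the other plate opposite.
- other_plate: Plate for another shaker, to be left alone: same material, size (76 x 140 x 8 mm) and black grip as the cover plate, but with four 9 mm holes in its corners and no large holes. Lies flat on the bench. Origin: centre of underside; x short side, y long side, z up.
- shaker: Fixed white housing 135 (x) x 190 (y) mm, top 55 mm above the bench, with a block of six capped tubes (tops at 86 mm). At y = -50 and +50 mm two steel posts stand on round dark shoulders, 37 mm across, flat tops at 90 mm. Posts rise 40 mm above the shoulders (tips at 130 mm): 23 mm across for the first 7 mm, then tapering to 8 mm. Origin: centre of underside, on the bench; z up.
- seat (a point): Point midway between the two post shoulders, level with their tops, 90 mm above the shaker's origin; axes as the shaker's. The cover plate's origin lies here when it is home, underside on the shoulders, its long side (y) along this y.
Mind the look-alikes: they are no part of the job. What is shaped like the cover_plate but orange or purple is not meant.

How it is judged (in metres and radians):
At the end, for the whole second after the job is handed in: The cover plate rests, released and still, on both post shoulders of the shaker: its centre within 10 mm of the seat, its long side within 10 degrees of the shaker's y, its underside within 4 mm of the shoulder tops, level within 3.4 degrees; the other plate is within 30 mm of where it lay (horizontal distance between cover_plate and seat below 0.01 m and angle between the y axis of cover_plate and the y axis of shaker, either way round below 0.17 rad and z of cover_plate in the frame of seat between -0.004 and 0.004 m and angle between cover_plate's own z axis and vertical below 0.06 rad and linear speed of cover_plate below 0.02 m/s and distance of other_plate from where it was at the start of the episode below 0.03 m); the robot touches nothing.
It fails at once if the cover plate is tipped more than 20 degrees from level (angle between cover_plate's own z axis and vertical above 0.35 rad).
It fails at once if the cover plate is dropped onto the shaker (faster than 0.6 m/s within 60 mm above the shoulders) (horizontal distance between cover_plate and seat below 0.08 m and z of cover_plate in the frame of seat below 0.06 m and linear speed of cover_plate above 0.6 m/s).
It fails at once if the other plate is moved more than 30 mm (distance of other_plate from where it was at the start of the episode above 0.03 m).
It also fails if it takes over 38 s, if anything falls off the work surface, if the arm or the gripper's body presses on something with over 40 N, if the wrist force passes 120 N, or if a joint passes its speed limit or range.

## Working session

There is one attempt and no reset: what is moved stays moved. The work goes in short steps, each a Python script; the robot and the scene stay as the last script left them, time stands still between calls to the robot, and variables do not carry over. Pictures are saved under pics/ and viewed, and the job is handed in when it is done.

```bash
mkdir -p pics; ls; python3 - <<'E'
from cell import arm
import cv2,numpy as np
for n in("top","side"):
    f=arm.grab_frame(n); np.savez(f"{n}0.npz",**f)
    cv2.imwrite(f"pics/{n}0.png",f["pixels"][:,:,::-1])
    print(n,f["K"],f["R"],f["t"])
print(arm.observe())
E
```

```text
pics
top [[585.06775602   0.         309.33475484]
 [  0.         585.06775602 232.79140635]
 [  0.           0.           1.        ]] [[ 0.00432153 -0.99982592 -0.01815083]
 [-0.99435349 -0.00237188 -0.10609198]
 [ 0.10603046  0.01850682 -0.99419064]] [-0.0806959   0.44077448  1.59651197]
side [[445.07759652   0.         321.92720492]
 [  0.         445.07759652 240.80358247]
 [  0.           0.           1.        ]] [[-0.95797476 -0.2868079   0.00505956]
 [-0.1641767   0.53373679 -0.82956075]
 [ 0.2352241  -0.79552892 -0.55839355]] [0.37342748 0.21451354 1.01954823]
{'time': 0.1, 'joint_positions': array([-7.02197134e+01,  2.01219654e+01,  9.46732442e+01,  1.13151189e-04,
        6.52662200e+01, -4.84662276e+00]), 'joint_vel': array([-0.00612028, -0.08076502, -0.05146167,  0.07655413,  0.03138084,
       -0.00715098]), 'joint_efforts': array([-3.31137726e-04, -5.06840730e+01, -2.91874552e+01, -1.06187506e-04,
        2.67393058e-03,  4.22748803e-05]), 'eef_pos': array([ 0.22911591, -0.4996746 ,  0.23080568]), 'tcp_rot': array([-1.79938799e+02, -5.29245677e-03,  2.46268591e+01]), 'wrist_force': array([0.63913934, 0.22591367, 0.49865056]), 'moment': array([-0.04655613,  0.00540511,  0.03394584]), 'gripper_width': 1.003840417823187}
```

View pics/top0.png

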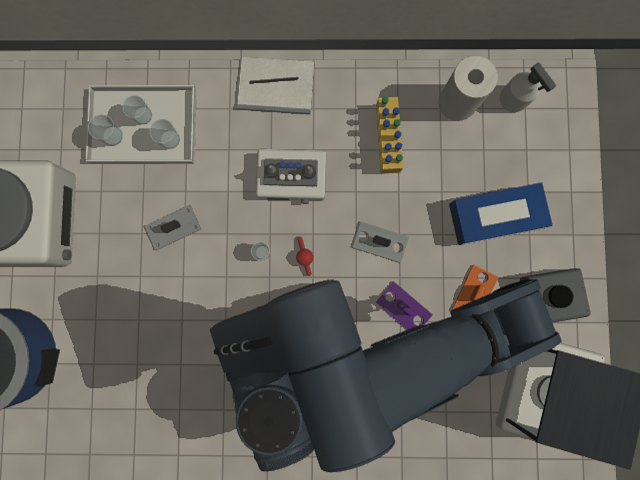

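View pics/side0.png

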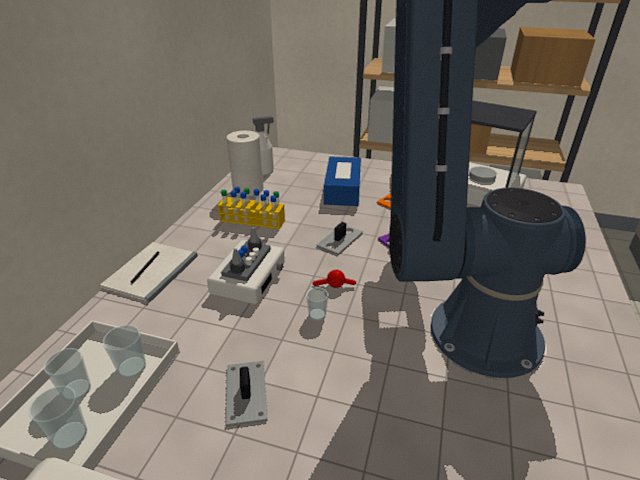

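The top view shows the cover plate (two large holes) at about (380,241), the shaker at (291,174) with its posts at roughly (271,171) and (309,171), and the four-hole plate at (172,227). Next I'll measure the first two using depth.

```bash
cat > h.py <<'E'
import numpy as np,cv2
def cloud(f):
    d=f["range_z"];v,u=np.mgrid[:480,:640]
    K=f["K"];P=np.stack([(u-K[0,2])/K[0,0]*d,(v-K[1,2])/K[1,1]*d,d],-1)
    W=(P-f["t"])@f["R"]
    W[d<=0]=np.nan
    return W
def proj(f,X):
    c=f["R"]@np.array(X)+f["t"];p=f["K"]@c;return p[:2]/p[2]
def rect(W,lo,hi,c,r):
    m=(W[...,2]>lo)&(W[...,2]<hi)&(np.hypot(W[...,0]-c[0],W[...,1]-c[1])<r)
    p=W[m]
    return m,p
def mar(p):
    (c,s,a)=cv2.minAreaRect((p[:,:2]*1000).astype(np.float32)); 
    if s[0]>s[1]: s=s[::-1];a=a+90   # a: direction of short side x
    return np.array(c)/1000,s,(a+90)%180   # angle of long side
E
python3 - <<'E'
from h import *
for n in("top","side"):
    f=dict(np.load(n+"0.npz"));W=cloud(f)
    for nm,px in (("cover",(380,241)),("shaker",(291,174)),("other",(172,227))):
        if n=="top": 
            w=W[px[1],px[0]]
            globals().setdefault("C",{})[nm]=w[:2]
        c=C[nm]
        print(n,nm,c.round(4))
        for lo,hi in ([(-.01,.003)] if 0 else []) : pass
        if nm!="shaker":
            for lo,hi in((.0045,.012),(.045,.06)):
                m,p=rect(W,lo,hi,c,.085 if hi<.02 else .06)
                if len(p)>10: print(lo,len(p),mar(p),np.median(p[:,2]).round(4),p.mean(0).round(4))
        else:
            for lo,hi in((.045,.06),(.08,.094),(.1,.14)):
                m,p=rect(W,lo,hi,c,.13)
                print(lo,len(p),mar(p),np.median(p[:,2]).round(4),p.mean(0).round(4))
f=dict(np.load("top0.npz"))["pixels"][:,:,::-1]
a=cv2.resize(f[140:210,245:345],(800,560),interpolation=cv2.INTER_CUBIC)
b=cv2.resize(f[210:280,330:430],(800,560),interpolation=cv2.INTER_CUBIC)
cv2.imwrite("pics/za.png",a);cv2.imwrite("pics/zb.png",b)
E
```

```text
top cover [ 0.4157 -0.2709]
0.0045 1052 (array([ 0.41641449, -0.27140976]), (163.9215087890625, 164.97869873046875), 0.07333068549633026) 0.0076 [ 0.4181 -0.2728  0.0079]
0.045 107 (array([ 0.41868588, -0.27631937]), (17.34789276123047, 45.11325454711914), 72.68294525146484) 0.0537 [ 0.4189 -0.2758  0.0532]
top shaker [ 0.5933 -0.0304]
0.045 1697 (array([ 0.59770789, -0.02713728]), (146.34849548339844, 190.28402709960938), 88.54032897949219) 0.0548 [ 0.5981 -0.0287  0.0545]
0.08 327 (array([ 0.60181238, -0.02815621]), (51.20315933227539, 136.2931365966797), 85.07064819335938) 0.0882 [ 0.6018 -0.0289  0.0878]
0.1 103 (array([ 0.60269305, -0.02714031]), (19.905296325683594, 120.11927032470703), 88.14427947998047) 0.1152 [ 0.6007 -0.027   0.1157]
top other [0.4527 0.2951]
0.0045 1087 (array([0.45485925, 0.29433224]), (160.9435272216797, 167.48818969726562), 45.20838165283203) 0.0079 [0.4573 0.2989 0.0081]
0.045 105 (array([0.45784692, 0.30429254]), (19.60626983642578, 45.58683776855469), 118.36398696899414) 0.0535 [0.4576 0.3037 0.0533]
side cover [ 0.4157 -0.2709]
0.0045 510 (array([ 0
[... 289 characters left out ...]
5 1341 (array([ 0.60281287, -0.02588607]), (136.18226623535156, 193.86068725585938), 88.9355239868164) 0.055 [0.5885 0.0014 0.0543]
0.08 327 (array([ 0.60085883, -0.02555277]), (49.922119140625, 135.16143798828125), 95.20743989944458) 0.0873 [ 0.5981 -0.0235  0.0872]
0.1 156 (array([ 0.60007996, -0.02508821]), (19.85749626159668, 116.34868621826172), 88.67999267578125) 0.1129 [ 0.6005 -0.021   0.1138]
side other [0.4527 0.2951]
0.0045 1962 (array([0.45726239, 0.30369604]), (76.1427001953125, 143.4036407470703), 115.89209747314453) 0.0082 [0.453  0.3118 0.0082]
0.045 204 (array([0.45624176, 0.30506149]), (17.30333137512207, 46.84567642211914), 115.15787887573242) 0.0524 [0.4553 0.3069 0.052 ]
```

View pics/za.png

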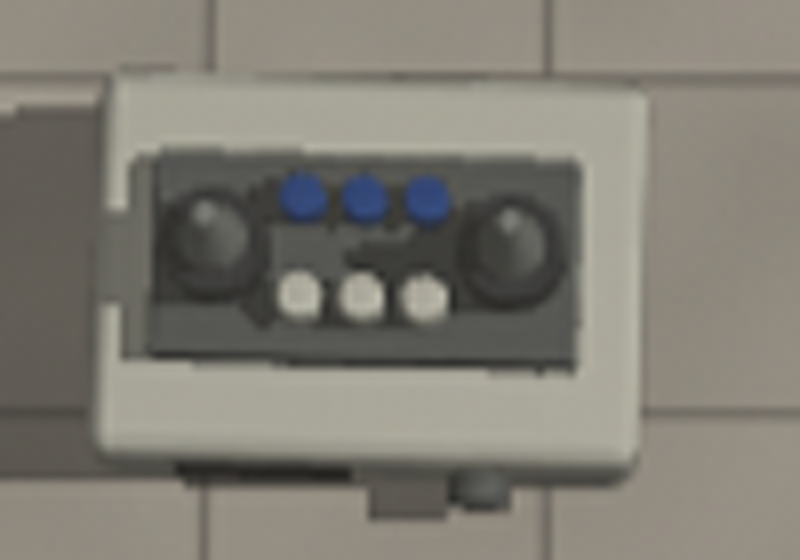

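View pics/zb.png

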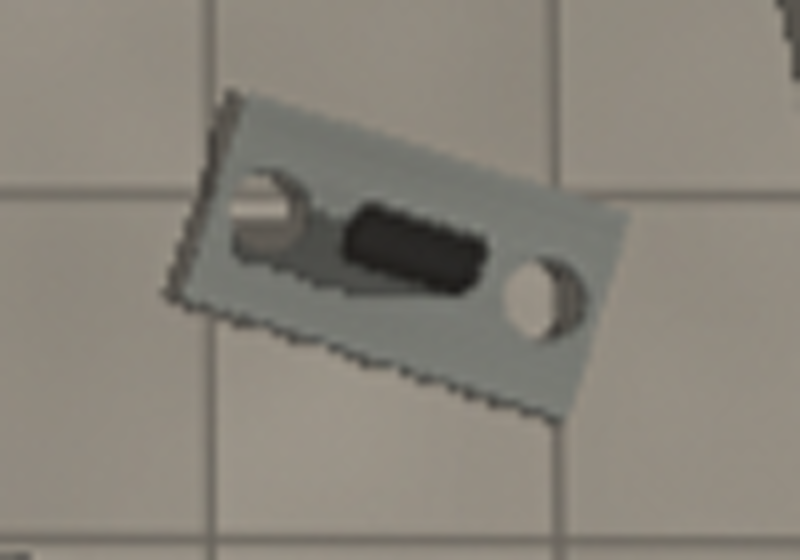

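Zooms: post tips at about (271,167) and (309,168), and plate hole rims at about (364,236) and (398,247). I'll refine with a cone fit for the posts and a rectangle fit for the plate.

```bash
cat >> h.py <<'E'
from scipy.optimize import least_squares
def posts(W,c=(.6,-.026)):
    res=[]
    for s in(-1,1):
        g=np.array([c[0],c[1]+s*.05])
        m=(W[...,2]>.1)&(W[...,2]<.135)&(np.hypot(W[...,0]-g[0],W[...,1]-g[1])<.025)
        p=W[m]
        r=least_squares(lambda q:np.hypot(p[:,0]-q[0],p[:,1]-q[1])-(.0115-(np.clip(p[:,2],.097,.13)-.097)*.0075/.033),g,loss='soft_l1',f_scale=.001)
        res.append(r.x)
    a,b=np.array(res);d=b-a
    return a,b,(a+b)/2,np.linalg.norm(d),np.degrees(np.arctan2(d[1],d[0]))
E
python3 - <<'E'
from h import *
for n in("top","side"):
    f=dict(np.load(n+"0.npz"));W=cloud(f)
    print(n,posts(W))
    for nm,c in(("cover",(.418,-.275)),):
        m=((W[...,2]>.004)&(W[...,2]<.06)&(np.hypot(W[...,0]-c[0],W[...,1]-c[1])<.1)).astype(np.uint8)
        m=cv2.morphologyEx(m,cv2.MORPH_OPEN,np.ones((3,3)))
        k,l,st,_=cv2.connectedComponentsWithStats(m)
        i=1+st[1:,4].argmax(); p=W[(l==i)]
        p=p[p[:,2]<.013]
        print(st[i],mar(p))
    # grip
    # hole centers from pixels at z=.008
    if n=="top":
        K=np.linalg.inv(f["K"]);o=-f["R"].T@f["t"]
        L=[]
        for u in((330+270/8-.5,210+212/8-.5),(330+545/8-.5,210+300/8-.5)):
            d=f["R"].T@K@np.array([*u,1]);L.append(o+d*(.008-o[2])/d[2])
        L=np.array(L);d=L[0]-L[1];print(L,L.mean(0),np.linalg.norm(d),np.degrees(np.arctan2(d[1],d[0])))
        X=cv2.cvtColor(f["pixels"],cv2.COLOR_RGB2GRAY)
E
```

```text
top (array([ 0.60210371, -0.07735728]), array([0.6054156 , 0.02242121]), array([ 0.60375966, -0.02746804]), np.float64(0.09983343226085895), np.float64(88.09891272750245))
[354 222  54  39 943] (array([ 0.41966476, -0.27608554]), (77.81718444824219, 139.08103942871094), 72.3872299194336)
[[ 0.43397899 -0.22924404  0.008     ]
 [ 0.40350168 -0.32442709  0.008     ]] [ 0.41874033 -0.27683556  0.008     ] 0.09994338845765456 72.2450991689378
side (array([ 0.60224086, -0.07905454]), array([0.60437315, 0.02101309]), array([ 0.603307  , -0.02902072]), np.float64(0.10009033995488519), np.float64(88.77930020897782))
[317 222  44  32 671] (array([ 0.4187663, -0.2792363]), (79.41173553466797, 146.5145263671875), 72.53250885009766)
```

```bash
python3 - <<'E'
from cell import arm
from h import *
c=[.4192,-.2765]
arm.move_gripper(.6)
arm.movep([*c,.16],[180,0,72.3])
arm.move_l([*c,.018],rate=.12)
o=arm.observe();print(o["time"],o["eef_pos"],o["tcp_rot"],o["wrist_force"])
arm.move_gripper(0.0,grip_force=70)
o=arm.observe();print(o["time"],o["eef_pos"],o["tcp_rot"],o["wrist_force"],o["gripper_width"])
arm.move_l([*c,.045],rate=.08)
for n in("top","side"):
    f=arm.grab_frame(n); np.savez(f"{n}1.npz",**f)
    cv2.imwrite(f"pics/{n}1.png",f["pixels"][:,:,::-1])
o=arm.observe();print(o["time"],o["eef_pos"],o["wrist_force"],o["moment"],o["gripper_width"])
E
```

```text
3.025 [ 0.41952322 -0.27675574  0.01857286] [1.79941855e+02 2.19256329e-02 7.22988700e+01] [0.19316237 0.1906278  0.31581769]
3.425 [ 0.4193712  -0.27661075  0.01849836] [1.79969784e+02 1.11519671e-02 7.23026594e+01] [-0.87105939  0.63927789  6.82366872] 0.20220149220116515
4.0167 [ 0.41895724 -0.27630048  0.04465999] [-0.57862578 -0.4153942  -3.52820761] [ 0.03062084 -0.02916824  0.03233099] 0.1994049642635016
```

View pics/side1.png

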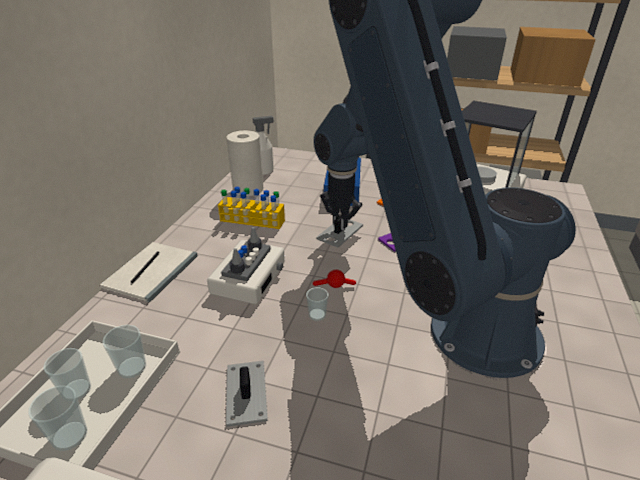

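```bash
python3 - <<'E'
from cell import arm
from h import *
s=[.6035,-.028]
arm.move_l([.4192,-.2765,.195],rate=.2)
arm.move_l([*s,.195],rate=.15,ori=[180,0,88.4])
arm.pause(.3)
for n in("top","side"):
    f=arm.grab_frame(n); np.savez(f"{n}2.npz",**f)
    cv2.imwrite(f"pics/{n}2.png",f["pixels"][:,:,::-1])
    if n=="side": cv2.imwrite("pics/side2z.png",cv2.resize(f["pixels"][180:320,170:340,::-1],None,fx=4,fy=4,interpolation=cv2.INTER_CUBIC))
o=arm.observe();print(o["time"],o["eef_pos"],o["tcp_rot"],o["wrist_force"],o["moment"],o["gripper_width"])
E
```

```text
7.5333 [ 0.60349151 -0.0280412   0.19503025] [1.79996805e+02 5.84873074e-04 8.83975624e+01] [-0.02465337  0.03290405 -4.45767352] [ 0.01313464 -0.03359455 -0.04518106] 0.20447459550492472
```

View pics/side2z.png

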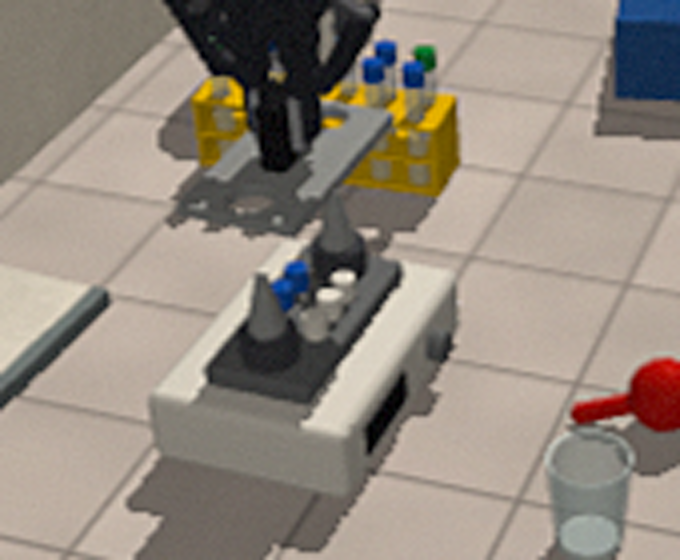

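View pics/top2.png

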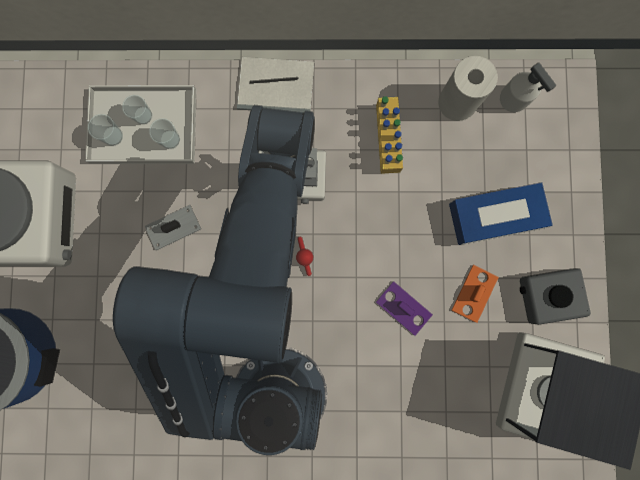

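The plate is held level above the posts, with its near hole at about (232,230) in the side image. The arm blocks the top view, so I'll measure the plate against the posts in the side depth image.

```bash
python3 - <<'E'
from h import *
f=dict(np.load("side2.npz"));W=cloud(f)
print("posts",posts(W,(.6035,-.028)))
c=(.6035,-.028)
v=(W[...,2]>.172)&(W[...,2]<.192)&(np.hypot(W[...,0]-c[0],W[...,1]-c[1])<.09)
m=cv2.morphologyEx(v.astype(np.uint8),cv2.MORPH_OPEN,np.ones((2,2)))>0
p=W[m];print(len(p),mar(p))
print(np.percentile(p[:,2],[2,25,50,75,98]))
q=p-p.mean(0)
A=np.c_[q[:,:2],np.ones(len(q))];r=np.linalg.lstsq(A,q[:,2],rcond=None)[0];print("slope",r)
# extents in seat frame
a=np.radians(88.4);y=np.array([np.cos(a),np.sin(a)]);x=np.array([y[1],-y[0]])
e=p[:,:2]-c;ex,ey=e@x,e@y
print("x",np.percentile(ex,[0,1,99,100]),"y",np.percentile(ey,[0,1,99,100]))
E
```

```text
posts (array([ 0.60264628, -0.07941437]), array([0.60433822, 0.02102076]), array([ 0.60349225, -0.0291968 ]), np.float64(0.10044937361108039), np.float64(89.03488077542303))
811 (array([ 0.63194891, -0.13034564]), (169.80609130859375, 348.3993835449219), 127.65689468383789)
[nan nan nan nan nan]
 ** On entry to DLASCL parameter number  4 had an illegal value
 ** On entry to DLASCL parameter number  4 had an illegal valueTraceback (most recent call last):
  File "<stdin>", line 10, in <module>
    x, resids, rank, s = _umath_linalg.lstsq(a, b, rcond,
                         ~~~~~~~~~~~~~~~~~~~^^^^^^^^^^^^^
                                             signature=signature)
                                             ^^^^^^^^^^^^^^^^^^^^
    raise LinAlgError("SVD did not converge in Linear Least Squares")
numpy.linalg.LinAlgError: SVD did not converge in Linear Least Squares
```

```bash
python3 - <<'E'
from h import *
f=dict(np.load("side2.npz"));W=cloud(f)
c=(.6035,-.028)
a=np.radians(88.4);y=np.array([np.cos(a),np.sin(a)]);x=np.array([y[1],-y[0]])
v=(W[...,2]>.172)&(W[...,2]<.194)&(np.hypot(W[...,0]-c[0],W[...,1]-c[1])<.09)
p=W[v];e=p[:,:2]-c;ex,ey=e@x,e@y
k=abs(ey)>.028
for _ in range(3):
    A=np.c_[ex,ey,np.ones(len(p))];r=np.linalg.lstsq(A[k],p[k,2],rcond=None)[0];k=(abs(ey)>.028)&(abs(A@r-p[:,2])<.003)
print("slope",r,k.sum());p=p[k];print(mar(p))
ex,ey=ex[k],ey[k]
print("x",np.percentile(ex,[0,1,99,100]),"y",np.percentile(ey,[0,1,99,100]))
# hole center: missing interior of near hole: fit edge by grid search: fewest plate points inside 14mm
def cnt(h):return (np.hypot(ex-h[0],ey-h[1])<.013).sum()
for s in(-.05,.05):
    g=[(cnt((i,s+j)),i,j) for i in np.arange(-.008,.0081,.0005) for j in np.arange(-.008,.0081,.0005)]
    g=np.array(g);b=g[g[:,0]<=g[:,0].min()+0];print(s,b[:,0].min(),len(b),b[:,1:].mean(0))
E
```

```text
slope [-0.00028578 -0.00245657  0.18495203] 410
(array([ 0.6041709 , -0.03072446]), (77.03742218017578, 145.153076171875), 88.8704605102539)
x [-0.03826417 -0.03731993  0.03765041  0.03887881] y [-0.07536353 -0.07213617  0.06929825  0.06981662]
-0.05 0.0 106 [0.00610377 0.00241509]
0.05 1.0 3 [ 0.00016667 -0.00166667]
```

Level to within 0.15°, and aligned within about 1 mm and 0.5°. I'll lower it in steps and check the wrist force at each one.

```bash
python3 - <<'E'
from cell import arm
from h import *
s=[.6035,-.0285]
arm.move_l([*s,.150],rate=.1,ori=[180,0,88.5])
b=arm.observe()["wrist_force"]
for z in(.135,.128,.122,.118,.115,.1125,.1105,.1095,.1085):
    arm.move_l([*s,z],rate=.04)
    arm.pause(.1)
    o=arm.observe();w=o["wrist_force"]-b
    print(round(o["time"],2),z,o["eef_pos"].round(4),w.round(2),o["moment"].round(3))
    if np.linalg.norm(w)>10: print("stop");break
f=arm.grab_frame("side"); np.savez("side3.npz",**f)
cv2.imwrite("pics/side3z.png",cv2.resize(f["pixels"][180:320,170:340,::-1],None,fx=4,fy=4,interpolation=cv2.INTER_CUBIC))
E
```

```text
8.76 0.135 [ 0.6036 -0.0285  0.1352] [ 0.28  1.57 -1.16] [0.011 0.003 0.004]
9.18 0.128 [ 0.6035 -0.0285  0.128 ] [-0.49  1.5  -0.06] [-0.025  0.001 -0.006]
9.58 0.122 [ 0.6035 -0.0285  0.122 ] [ 0.25  1.78 -0.45] [ 0.018 -0.024  0.006]
9.93 0.118 [ 0.6035 -0.0285  0.118 ] [-0.15  0.7  -1.32] [-0.028 -0.026  0.006]
10.28 0.115 [ 0.6035 -0.0285  0.115 ] [ 0.21  1.47 -0.88] [-0.005 -0.018 -0.015]
10.63 0.1125 [ 0.6035 -0.0285  0.1125] [-0.86  1.22 -1.45] [0.009 0.018 0.015]
10.98 0.1105 [ 0.6035 -0.0285  0.1105] [-1.36  1.03 -0.96] [ 0.022 -0.047 -0.053]
11.33 0.1095 [ 0.6035 -0.0285  0.1095] [-1.02  1.32 -1.37] [ 0.026 -0.068  0.03 ]
11.68 0.1085 [ 0.6036 -0.0285  0.1086] [ 0.18  0.67 -0.73] [ 0.039 -0.101  0.002]
```

View pics/side3z.png

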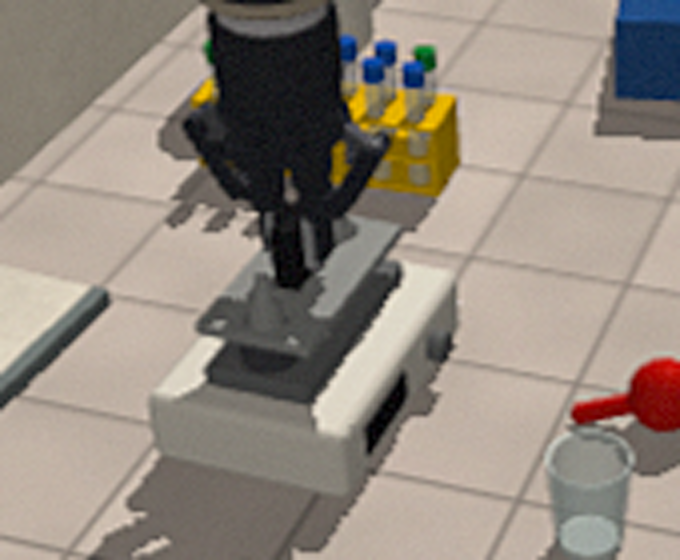

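The posts come up through the holes with no jamming, and the plate is about at shoulder level. I'll lower it until contact shows in the force.

```bash
python3 - <<'E'
from cell import arm
from h import *
s=[.6035,-.0285]
b=arm.observe()["wrist_force"]
for z in(.108,.1075,.107,.1065,.106,.1055,.105,.1045,.104):
    arm.move_l([*s,z],rate=.02);arm.pause(.1)
    o=arm.observe();w=o["wrist_force"]-b
    print(round(o["time"],2),z,o["eef_pos"].round(4),w.round(2),o["moment"].round(3))
    if w[2]>6 or np.linalg.norm(w)>12: print("stop");break
f=arm.grab_frame("side");W=cloud(f)
c=(.6035,-.0285)
a=np.radians(88.5);y=np.array([np.cos(a),np.sin(a)]);x=np.array([y[1],-y[0]])
p=W[(W[...,2]>.085)&(W[...,2]<.106)&(np.hypot(W[...,0]-c[0],W[...,1]-c[1])<.078)]
e=p[:,:2]-c;ex,ey=e@x,e@y
k=(abs(ey)>.025)
for _ in range(4):
    A=np.c_[ex,ey,np.ones(len(p))];r=np.linalg.lstsq(A[k],p[k,2],rcond=None)[0];k=(abs(ey)>.025)&(abs(A@r-p[:,2])<.003)
print("plate top plane",r,k.sum())
E
```

```text
12.08 0.108 [ 0.6036 -0.0285  0.1085] [-3.13  0.3   7.17] [0.044 0.524 0.022]
stop
plate top plane [-0.00109816 -0.00520152  0.09868445] 413
```

Contact came at TCP 0.1085, which matches the expected home height, and the plate top reads 98.7 mm (98 mm nominal). I'll release, back off straight up and check.

```bash
python3 - <<'E'
from cell import arm
from h import *
arm.move_gripper(.6);arm.pause(.2)
arm.move_l([.6035,-.0285,.25],rate=.15)
o=arm.observe();print(o["time"],o["wrist_force"])
arm.movep([.3,-.45,.3],[180,0,30]);arm.pause(.2)
print(arm.observe()["time"])
c=(.6035,-.0285)
a=np.radians(88.5);y=np.array([np.cos(a),np.sin(a)]);x=np.array([y[1],-y[0]])
for n in("top","side"):
    f=arm.grab_frame(n);W=cloud(f);np.savez(n+"4.npz",**f)
    g=f["pixels"][140:210,245:345] if n=="top" else f["pixels"][180:320,170:340]
    cv2.imwrite(f"pics/{n}4z.png",cv2.resize(g[:,:,::-1],None,fx=6 if n=="top" else 4,fy=6 if n=="top" else 4,interpolation=cv2.INTER_CUBIC))
    p=W[(W[...,2]>.088)&(W[...,2]<.108)&(np.hypot(W[...,0]-c[0],W[...,1]-c[1])<.085)]
    e=p[:,:2]-c;ex,ey=e@x,e@y;k=np.ones(len(p),bool)
    for _ in range(5):
        A=np.c_[ex,ey,np.ones(len(p))];r=np.linalg.lstsq(A[k],p[k,2],rcond=None)[0];k=abs(A@r-p[:,2])<.003
    print(n,"plane",r,k.sum(),mar(p[k]),posts(W))
    m,q=rect(W,.13,.15,c,.06);print("grip",mar(q),np.median(q[:,2]))
    m,q=rect(W,.045,.06,(.457,.304),.05);print("other grip",mar(q))
E
```

```text
13.8583 [ 0.28183837  0.85949214 -0.09984074]
15.95
top plane [-0.02057836  0.01039386  0.09886223] 725 (array([ 0.60448077, -0.02922215]), (78.55738067626953, 139.54981994628906), 88.1278305053711) (array([ 0.60148323, -0.07564892]), array([0.60279193, 0.02229417]), array([ 0.60213758, -0.02667737]), np.float64(0.09795182937649007), np.float64(89.23446617912404))
grip (array([ 0.60458124, -0.02739803]), (19.986387252807617, 104.7098388671875), 89.65522003173828) 0.14238790366335663
other grip (array([0.45789383, 0.30461771]), (19.23855209350586, 44.46549987792969), 115.69455528259277)
side plane [ 0.0018517  -0.00250434  0.0986922 ] 650 (array([ 0.60446747, -0.02971175]), (79.8553695678711, 145.18418884277344), 89.88253784179688) (array([ 0.60114704, -0.08024165]), array([0.60434641, 0.02082861]), array([ 0.60274672, -0.02970652]), np.float64(0.10112087730570762), np.float64(88.18691046467679))
grip (array([ 0.60439984, -0.02676411]), (20.10645866394043, 107.22797393798828), 87.43257904052734) 0.14130050254721607
other grip (array([0.45666537, 0.30409058]), (17.281909942626953, 47.6762809753418), 114.87333106994629)
```

View pics/top4z.png

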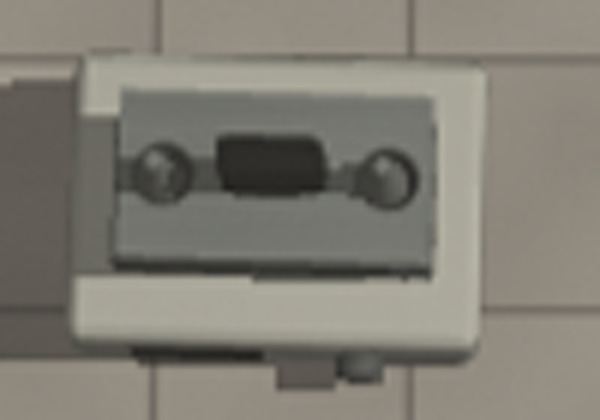

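View pics/side4z.png

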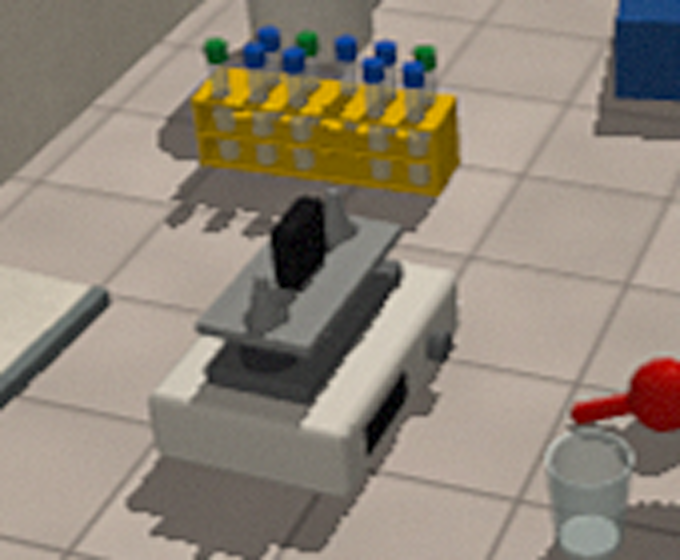

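Both posts come up through the holes at zoom (163,174) and (389,180), and the plate looks flat. One disagreement: the top-view plane shows a 1.3° tilt against 0.2° from the side. I'll recheck the saved frames with post, grip and edge pixels excluded.

```bash
python3 - <<'E'
from h import *
c=(.604,-.0285)
a=np.radians(88.5);y=np.array([np.cos(a),np.sin(a)]);x=np.array([y[1],-y[0]])
for n in("top","side"):
    W=cloud(dict(np.load(n+"4.npz")))
    e=W[...,:2]-c;ex,ey=e@x,e@y
    k=(abs(ex)<.034)&(abs(ex)>.018)&(abs(ey)<.064)&(W[...,2]>.085)&(W[...,2]<.112)
    k&=cv2.erode(k.astype(np.uint8),np.ones((2,2)))>0
    A=np.c_[ex[k],ey[k],np.ones(k.sum())];r=np.linalg.lstsq(A,W[k][:,2],rcond=None)[0]
    print(n,k.sum(),r,"std",(W[k][:,2]-A@r).std())
    for s in(-1,1):
        for t in(-1,1):
            q=k&(ex*s>0)&(ey*t>0);print(s,t,np.median(W[q][:,2]).round(4),end="; ")
    print()
    b=(W[...,2]<.02)&(W[...,2]>-.02)&(abs(ex)<.25)&(abs(ex)>.1)&(abs(ey)<.08);print("bench",np.median(W[b][:,2]))
E
```

```text
top 417 [-0.01538668  0.00583903  0.09891984] std 0.0034401828196042573
-1 -1 0.0987; -1 1 0.1001; 1 -1 0.0983; 1 1 0.0989; 
bench 0.0022552463596970697
side 195 [-0.00121027 -0.00291574  0.09876793] std 0.0011728530425202366
-1 -1 0.0989; -1 1 0.0989; 1 -1 0.0977; 1 1 0.0988; 
bench 0.0014471083202094296
```

The corner medians agree within 2 mm and the camera height offset (bench) is 1–2 mm, so the plate is flat at home height. Handing in.

```bash
python3 -c "
from cell import arm
arm.finish_job();print(arm.observe()['time'])"
```

```text
the job is handed in; nothing more can be done
the job is handed in; nothing more can be done
```

I put the two-hole cover plate on the shaker, seated it on both post shoulders, released it and handed the job in at about 16 s of the 38 s allowed. The job gives no verdict, so what follows is from my own last checks.

- **Lowering:** the plate went down level with no jamming. A light contact of about 7 N came at the height where the plate should be home.
- **Fit:** both posts come up through the holes. The plate's centre is about 2 mm from the measured seat, its long side is within about 1–2° of the shaker's, and its top is at about 98.8 mm (98 mm nominal, with the cameras reading 1–2 mm high).
- **Other plate:** it is where it lay, to within about 1 mm. The arm is clear of everything.

One check disagreed: the top camera's noisier depth suggested about 1° of tilt, while the side camera gave about 0.2°. Both are under the 3.4° limit. After release the cone fits to the posts also shifted by 1–2 mm, because the plate now hides part of them.

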